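# Tip a battery pack into its charger and press it home

### The job

The cordless cutter's battery pack stands on end on the cutting table in front of its low charger. Keeping it upright and never more than a centimetre off the table, bring it square up to the charger's front edge, then tip it over that edge with a gentle push near its top so that it lies in the bay between the side cheeks. Finally push it in until the sliding steel contact shoe bottoms out, keep it pressed there for about a second with some 13 N on the shoe (never over 19 N), and leave it lying home; do not ram or bat the pack, and leave the spool, jar and pin box where they are.

Things in the scene. Friction and masses are not known exactly. Their poses are not given: they have to be found in the camera images.
- pack: Black battery pack, a block 60 (x) x 80 (y) x 130 (z) mm, 0.5 to 0.7 kg; friction varies. Stands on end on the robot's side of the charger, up to 0.25 rad off square and 30 mm to one side, 25 to 60 mm from its edge. Origin: centre of its underside; z along its length, x towards the charger. Tipped, its +x face lies on the bay floor and its foot stands out 10 to 35 mm before the edge.
- charger: Low grey charger fixed to the table. Origin: on the table below the middle of its front edge (robot's side); x into the bay, away from the robot, y left, z up. Slab 195 x 124 x 10 mm: its 10 mm high front edge is the stop, its top the bay floor. Cheeks 26 mm high leave a bay 94 mm wide from x = 45 to 165 mm, flared to 110 mm at x = 15 mm. Black rear housing 66 mm high at x = 170 to 205 mm.
- shoe (a joint): Steel contact shoe that slides along the charger's x: 0 m = fully out, 0.014 m = bottomed out (home) at a hard end stop. It starts between 0 and 0.005 and stays where it is left; it takes about 4 N to slide, on top of the pack's own drag of about 2 to 7 N on the floor.
- shoe_face (a point): On the shoe's steel front plate, 16 (x) x 60 (y) x 40 (z) mm: centre of its front face (the face that the pack's top end meets), 36 mm above the table, on the charger's centre line, at charger x = 130 mm when the shoe is out and 144 mm when it is home. Axes as the charger's.
- spool: Bystander: wooden spool standing up, 56 mm across, 60 mm high. Origin: centre of its underside.
- jar: Bystander: glass jar with a steel lid, 56 mm across, 70 mm high. Origin: centre of its underside.
- pinbox: Bystander: clear plastic pin box, 70 x 50 x 28 mm. Origin: centre of its underside.
Things that resemble listed ones, but are neither listed nor needed, are in the scene too. What is meant by the charger is not brown or red, and is the larger of those in its own colour.

How it is judged (in metres and radians):
On the way, in this order (a step that is already met when the one before it is completed fails the run):
1. the upright pack's foot bears against the charger's front edge (contact force between pack and charger above 0.5 N and angle between pack's own z axis and vertical below 0.2 rad and height (world z) of pack below 0.008 m), for 0.05 s.
2. the pack lies on its side in the bay (angle between pack's own x axis and vertical above 3.04 rad and z of pack in the frame of charger below 0.045 m and y of pack in the frame of charger between -0.02 and 0.02 m), for 0.2 s.
3. the pack is pressed against the bottomed-out shoe with more than 8 N (value of joint shoe above 0.0125 m and contact force between pack and shoe above 8 N), for 0.4 s.
At the end, for the whole second after the job is handed in: The pack lies flat (within 0.08 rad) on its charger-side face on the bay floor, lengthwise within 0.12 rad of the bay, its foot 11.5 to 18 mm inside the front edge, the shoe within 1.8 mm of its end stop, all at rest and released (angle between pack's own x axis and vertical above 3.06 rad and value of joint shoe above 0.0122 m and x of pack in the frame of charger between 0.0115 and 0.018 m and z of pack in the frame of charger below 0.045 m and angle between the z axis of pack and the x axis of charger, either way round below 0.12 rad and linear speed of pack below 0.01 m/s); the robot touches nothing.
It fails at once if the standing pack is lifted more than 12 mm off the table (angle between pack's own z axis and vertical below 0.2 rad and height (world z) of pack above 0.012 m).
It fails at once if the standing pack is rammed against the charger with more than 25 N (angle between pack's own z axis and vertical below 0.3 rad and contact force between pack and charger above 25 N).
It fails at once if the shoe is pressed with more than 19 N (contact force between pack and shoe above 19 N).
It fails at once if the pack is batted over (faster than 1 m/s) (linear speed of pack above 1 m/s).
It fails at once if a bystander is moved by more than 15 mm (distance of any of spool, jar, pinbox from where it was at the start of the episode above 0.015 m).
It also fails if it takes over 72 s, if anything falls off the work surface, if the arm or the gripper's body presses on something with over 40 N, if the wrist force passes 120 N, or if a joint passes its speed limit or range.

### The arm

A 6-joint arm with a two-finger parallel gripper is mounted at the origin on the work surface. World frame = base frame: x ahead of the robot, y to its left, z up, the work surface at z = 0. Lengths are in mm, angles in rad, forces in N, time in s.
With the tool pointing down it reaches from about 275 to 725 mm from the base axis. Payload 15.9 kg.
Tool frame: the origin (TCP) lies at the very end of the fingers, on their centre line; the grasp point (between the pads) lies 19 mm behind it (ctrl.hold_point_z is the distance from the TCP to the grasp point, in mm); z points along the fingers, y is the line along which they close (so a half turn about z gives the same grasp; the last joint's range is limited). The gripper opens to 85 mm and grips with 20 to 120 N. Pads are 22 mm wide; open, the fingers measure 114 mm over their backs; the gripper's body (76 mm by 85 mm) begins 54 mm behind the grasp point. The pads swing forward as they close: fully open they stand 13 mm farther back than shut.
Start: joints at [1.132, 0.213, -0.034, 1.323, 0, 1.571], TCP at [212.419, 452.619, 231.306] pointing down, gripper open.
Joint ranges: [-2.98, 2.98], [-0.74, 1.72], [-1.14, 1.35], [-2.1, 2.04], [-1.57, 1.44], [-3.14, 3.14]. Speed limits (rad/s): [1.89, 1.89, 2.39, 2.57, 3.14, 3.14].

### API

Orientations are given as a unit quaternion [w, x, y, z].
In Python, from bench import ctrl gives the robot as it stands.
- The arm moves only by the tool apply_moves, never from a script. Its argument "increments" is a list of rows, each a list of 6 numbers: the shift along the tool's x, y, z in mm, then the turn, a rotation vector about the tool's x, y, z in degrees. A call has 1 to 10 rows; each row shifts and turns the commanded pose from where the row before left it, along the tool's axes as they then stand; what a row does not reach is not made up. A row lasts 1/12 s, in which the tool goes at most 41.7 mm and 7.16 degrees, less where a joint would pass 70% of its speed; a pose out of reach is approached as far as the arm can. A call with a gripper value outside its range is refused whole. "hand" is the finger opening in mm, from 0 to 85.4, set as the call begins (left out, the last holds). The fingers move at their own pace and stop on an object; the grip force is fixed at half the most. Time passes only in rows, so rows that do not move let the fingers close. It gives the time, the measured TCP pose, the force, the opening and the grip force at its end, in the units of the state.
- ctrl.read_state(): the state, without advancing time (a new reading comes with each control period).
- ctrl.camera(name): name is "scene" or "top" or "wrist"; returns the picture (420x560x3 uint8, red, green, blue); there is no depth.
- ctrl.camera_params(name): a dict with "fx", "fy", "cx", "cy" (pixels), "rvec" (rotation vector, rad) and "tvec" (3), from world to camera coordinates, as OpenCV has them; the wrist camera has in their place "hand_eye" (4x4, takes a point from camera to tool coordinates, whose origin is the TCP and whose axes are the flange's). Camera axes: x right, y down, z forward; pixel columns grow to the right and rows downward; lengths in mm; the calibration is good to about 2 mm. The wrist camera is an equidistant fisheye: a pixel r from the principal point sees the ray r / f radians off the axis. A picture is of the moment at which its call begins: read the wrist's pose just before it. camera_params takes no time and is no camera call.
- ctrl.hand_in(): hands the job in; it is judged then, once.
Trained networks look in the newest picture that a camera, given by its name, has taken for a name from the list of things; names that differ only in an ending like _2 or _b are one class to them, and where a whole thing is asked for, a point or a joint stands for the part that bears it (a point fixed in the world has none). Each returns a list of dicts, best first, with "confidence" (0 to 1); they miss things now and then, are a little off and sometimes report something else, mostly with a low value. They report only what shows in the picture. A call takes as long as a camera call. They do not tell look-alikes from the thing itself.
- ctrl.masks_of(label, camera): "pixels" (420x560 bool, what is visible of it) and "pixel" ([row, column] in pixels, amid what is visible of it).
The state is a dict: "clock": time; "qpos": joint angles; "joint_vel": joint speeds; "joint_torque": joint torques, N m; "tool_pos": TCP position; "eef_rot": TCP orientation; "wrist_force": force on the tool from outside, world axes, zero at the start; "moment": the same for the moment, N m; "gripper_width": opening from 0.0 (shut) to 1.0 (fully open); "grasp_force": force on a finger pad.
Only numpy, scipy, OpenCV 4.12 (cv2) and the standard library are available. Lean on these libraries where they do the work, as an engineer would, in place of code of your own. Each camera call takes 0.05 s, during which the arm holds its last target. There are 200 camera calls.

## Working session

There is one attempt and no reset: what is moved stays moved. The work goes in short steps, Python scripts to look and compute and a tool call to move; the robot and the scene stay as the last step left them, time stands still between calls to the robot, and variables do not carry over. Pictures are saved under pics/ and viewed, at most 10 in all, crops included, and the job is handed in when it is done.

Besides the shell and the picture viewer there is one more tool, called by a JSON object that holds its "fn" and its "kwargs", one argument or row to a line. apply_moves: Moves the arm, as the interface text tells. Its arguments: {"type":"object","properties":{"increments":{"type":"array","items":{"type":"array","items":{"type":"number"}}},"hand":{"type":"number"}},"required":["increments"]}

```bash
ls; mkdir -p pics; python3 - <<'E'
from bench import ctrl
import cv2,numpy as np
s=ctrl.read_state();print(s)
ims=[]
for c in("scene","top"):
    im=ctrl.camera(c);cv2.imwrite(f"pics/{c}0.png",im[:,:,::-1]);ims.append(im)
    p=ctrl.camera_params(c);print(c,p)
    for l in("pack","charger","shoe","spool","jar","pinbox"):
        for d in ctrl.masks_of(l,c):print(c,l,round(d["confidence"],2),d["pixel"],d["pixels"].sum())
print(ctrl.camera_params("wrist"))
E
```

```text
pics
{'clock': 0.0, 'qpos': array([ 1.13201200e+00,  2.13322419e-01, -3.50169783e-02,  1.32351324e+00,
       -2.37174110e-05,  1.57077994e+00]), 'joint_vel': array([ 0.00119288, -0.00106485,  0.0003108 ,  0.00050991, -0.00028169,
        0.00075101]), 'joint_torque': array([ 3.03304125e-05, -6.86171007e+01,  4.87109292e+01,  1.79968367e-02,
       -2.43612676e-04,  4.00004126e-05]), 'tool_pos': array([212.28766382, 452.3355654 , 230.84973889]), 'eef_rot': array([-1.03375422e-04,  2.17628365e-01,  9.76031565e-01, -5.18074555e-04]), 'wrist_force': array([-0.19119613, -1.02326684, -0.43162274]), 'moment': array([-0.00239183, -0.00639696,  0.0095831 ]), 'grasp_force': 0.0, 'gripper_width': 0.9968451590388012}
scene {'fx': 517.6867016597175, 'fy': 517.6867016597175, 'cx': 271.3485972849874, 'cy': 213.26686540811266, 'rvec': array([ 1.88904392,  1.70344973, -0.6362355 ]), 'tvec': array([ -83.19043938, -324.84925976, 1588.71088762])}
scene pack 0.81 [206.1, 282.9] 2032
scene charger 0.93 [325.4, 424.5] 2690
scene charger 0.89 [276.5, 313.9] 4479
scene charger 0.81 [176.8, 338.2] 2633
scene
[... 637 characters left out ...]
45.0] 380
top shoe 0.64 [260.1, 192.4] 268
top shoe 0.45 [202.3, 331.1] 134
top shoe 0.44 [85.3, 156.6] 152
top spool 0.58 [195.7, 183.6] 503
top spool 0.56 [158.5, 185.4] 679
top jar 0.74 [133.1, 307.9] 536
top pinbox 0.74 [160.0, 187.9] 618
{'fx': 325.19226210127806, 'fy': 325.19226210127806, 'cx': 279.9167705689507, 'cy': 210.14324012401667, 'hand_eye': array([[-2.86602687e-04, -9.52659906e-01, -3.04037862e-01,
         7.66717902e+01],
       [ 9.99999925e-01, -1.93328046e-04, -3.36888266e-04,
         6.35649487e-01],
       [ 2.62160898e-04, -3.04037935e-01,  9.52659890e-01,
        -1.43440922e+02],
       [ 0.00000000e+00,  0.00000000e+00,  0.00000000e+00,
         1.00000000e+00]])}
```

View pics/scene0.png

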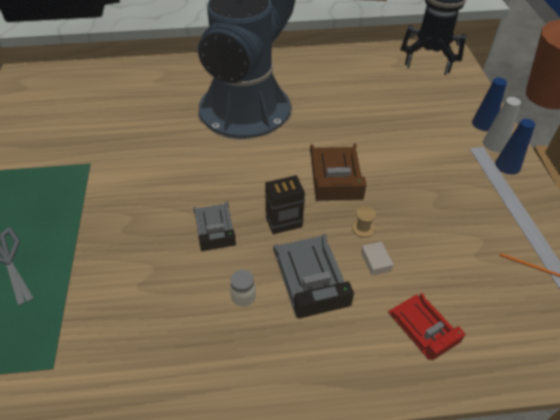

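View pics/top0.png

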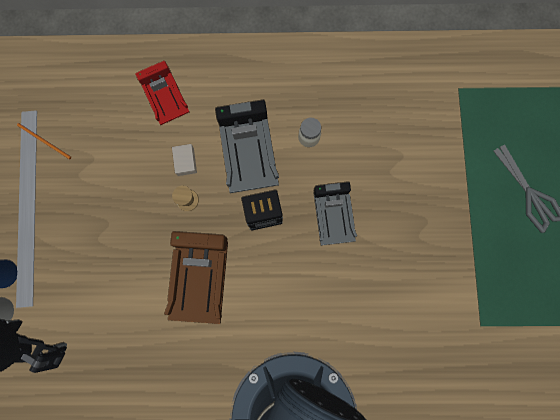

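Scene: the large grey charger is at about (row 276, col 314) and the pack at (206, 283). The jar is at (287, 243), the spool at (223, 365) and the pin box at (257, 376). Top: the large grey charger is at (147, 246) and the pack at (210, 262).
Charger candidates in the top view are large grey (147,246), small grey (215,334), brown (276,198) and red (93,161). The large grey one fits: it is neither brown nor red, it is the larger of the two greys, and the pack stands in front of it.

```bash
cat > h.py <<'E'
from bench import ctrl
import cv2,numpy as np
from scipy.optimize import minimize
from scipy.spatial.transform import Rotation as R
def box(x0,x1,y0,y1,z0,z1):return np.array([[x,y,z] for x in(x0,x1) for y in(y0,y1) for z in(z0,z1)],float)
PACK=[box(-30,30,-40,40,0,130)]
CH=[box(0,195,-62,62,0,10),box(45,170,47,62,0,26),box(45,170,-62,-47,0,26),box(170,205,-62,62,0,66)]
def cams(c,s=None):
    p=ctrl.camera_params(c);K=np.array([[p["fx"],0,p["cx"]],[0,p["fy"],p["cy"]],[0,0,1]])
    if c!="wrist":
        return lambda P:cv2.projectPoints(P,p["rvec"],p["tvec"],K,None)[0][:,0]
    q=s["eef_rot"];Rt=R.from_quat([q[1],q[2],q[3],q[0]]).as_matrix()
    T=np.eye(4);T[:3,:3]=Rt;T[:3,3]=s["tool_pos"];M=np.linalg.inv(T@p["hand_eye"])
    def f(P):
        C=P@M[:3,:3].T+M[:3,3];r=np.hypot(C[:,0],C[:,1])+1e-9;a=np.arctan2(r,C[:,2])*p["fx"]/r
        return np.c_[C[:,0]*a+p["cx"],C[:,1]*a+p["cy"]]
    return f
def place(P,v):
    c,s=np.cos(v[2]),np.sin(v[2]);return P@np.array([[c,s,0],[-s,c,0],[0,0,1]])+[v[0],v[1],0]
def render(f,boxes,v):
    m=np.zeros((420*2,560*2),np.uint8)
    for b in boxes:
        u=cv2.convexHull(((f(place(b,v))*2+.5)*16).astype(np.int32));cv2.fillConvexPoly(m,u,255,shift=4)
    return cv2.resize(m,(560,420),interpolation=cv2.INTER_AREA)/255.
def fit(views,boxes,v0):   # views: list of (f,mask)
    def cost(v):
        v=np.array([v[0],v[1],v[2]/100]);t=0
        for f,m in views:
            r=render(f,boxes,v);t+=1-np.minimum(r,m).sum()/np.maximum(r,m).sum()
        return t
    v=np.array([v0[0],v0[1],v0[2]*100])
    for _ in range(3):
        o=minimize(cost,v,method="Nelder-Mead",options=dict(initial_simplex=v+np.array([[0,0,0],[12,0,0],[0,12,0],[0,0,10]]),xatol=.05,fatol=1e-4));v=o.x
    return [o.x[0],o.x[1],o.x[2]/100],o.fun
def onplane(c,uv,z):
    p=ctrl.camera_params(c);Rm=cv2.Rodrigues(p["rvec"])[0];d=Rm.T@[(uv[0]-p["cx"])/p["fx"],(uv[1]-p["cy"])/p["fy"],1];o=-Rm.T@p["tvec"]
    return o+d*(z-o[2])/d[2]
E
python3 - <<'E'
from h import *
im={c:ctrl.camera(c) for c in("scene","top")};f={c:cams(c) for c in im}
near=lambda l,c,rc:min(ctrl.masks_of(l,c),key=lambda d:np.hypot(*(np.array(d["pixel"])-rc)),default=None)
chm={"scene":near("charger","scene",[276,314]),"top":near("charger","top",[147,246])}
g=onplane("top",(250,190),10);print("front edge approx",g)
views=[(f[c],chm[c]["pixels"].astype(float)) for c in im]
for vs in(views,views[:1],views[1:]):print("charger",fit(vs,CH,[g[0],g[1],.1]))
pm=near("pack","scene",[206,283])["pixels"].astype(float)
dark=(im["top"].max(2)<62).astype(np.uint8);dark[:,:232]=0;dark[:189]=0;dark[240:]=0;dark[:,300:]=0
d2=cv2.morphologyEx(dark,cv2.MORPH_CLOSE,np.ones((9,9),np.uint8)).astype(float);print(dark.sum())
g=onplane("top",(262,205),130);pv=[(f["scene"],pm),(f["top"],d2)]
for vs in(pv,pv[:1],pv[1:]):print("pack",fit(vs,PACK,[g[0],g[1],.1]))
for l,h in(("spool",30),("jar",35),("pinbox",14)):
  for c in im:
    for d in ctrl.masks_of(l,c):print(l,c,round(d["confidence"],2),onplane(c,d["pixel"][::-1],h).round())
t=im["top"][80:260,150:370,::-1];a=cv2.resize(t,None,fx=3.3,fy=3.3,interpolation=cv2.INTER_CUBIC);cv2.imwrite("pics/crop.png",a)
E
```

```text
front edge approx [528.89433244  99.53258161  10.        ]
charger ([np.float64(531.7462515626722), np.float64(90.57487607730414), np.float64(0.15701873774635097)], np.float64(0.10328883496336927))
charger ([np.float64(529.5821438392942), np.float64(91.9292318072136), np.float64(0.14816318203332066)], np.float64(0.05346233924062482))
charger ([np.float64(533.97143255639), np.float64(89.38952560644833), np.float64(0.1682348436678742)], np.float64(0.042037090020027756))
1141
pack ([np.float64(467.75876974113066), np.float64(66.01331549230063), np.float64(0.1570632825979118)], np.float64(0.15531117342801637))
pack ([np.float64(469.30223534858294), np.float64(66.83483145981434), np.float64(0.14999340954746535)], np.float64(0.04872554697312703))
pack ([np.float64(467.0410959830957), np.float64(65.62612133826926), np.float64(0.17715831607511384)], np.float64(0.09372257096827952))
spool scene 0.62 [512. 250.  30.]
spool top 0.76 [508. 252.  30.]
jar scene 0.93 [667. -47.  35.]
jar top 0.89 [667. -44.  35.]
pinbox scene 0.89 [605. 260.  14.]
pinbox top 0.24 [509. 259.  14.]
```

View pics/crop.png

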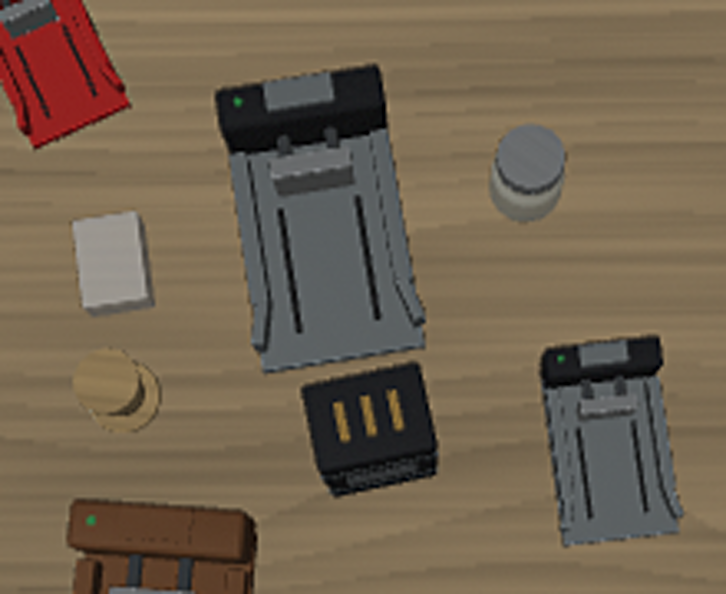

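The crop confirms it: the large grey charger has the pack standing in front of its edge, with the small grey one to the right. I'm moving to view it with the wrist camera.

{"fn": "apply_moves", "kwargs": {
  "increments": [
    [-28.5, -20, -3, 0, 0, 0],
    [-28.5, -20, -3, 0, 0, 0],
    [-28.5, -20, -3, 0, 0, 0],
    [-28.5, -20, -3, 0, 0, 0],
    [-28.5, -20, -3, 0, 0, 0],
    [-28.5, -20, -3, 0, 0, 0],
    [-28.5, -20, -3, 0, 0, 0],
    [-28.5, -20, -3, 0, 0, 0],
    [-28.5, -20, -3, 0, 0, 0],
    [-28.5, -20, -3, 0, 0, 0]
  ]
}}

```text
clock: 2.08
tool_pos: [385.9, 148.9, 261.7]
eef_rot: [0.0, 0.218, 0.976, 0.0]
wrist_force: [0.2, 0.9, 0.3]
gripper_width: 0.998
grasp_force: 0.0
```

{"fn": "apply_moves", "kwargs": {
  "increments": [
    [-28.5, -20, -3, 0, 0, 0],
    [-28.5, -20, -3, 0, 0, 0],
    [0, 0, 0, 0, 0, 7],
    [0, 0, 0, 0, 0, 7],
    [0, 0, 0, 0, 0, 7],
    [0, 0, 0, 0, 0, 7],
    [0, 0, 0, 0, 0, 7],
    [0, 0, 0, 0, 0, 7],
    [0, 0, 0, 0, 0, 7],
    [0, 0, 0, 0, 0, 6.5]
  ]
}}

```text
clock: 2.92
tool_pos: [420.1, 90.0, 267.3]
eef_rot: [0.0, 0.649, 0.76, 0.0]
wrist_force: [-0.2, -0.7, 0.1]
gripper_width: 0.997
grasp_force: 0.0
```

```bash
cat > look.py <<'E'
from h import *
def look(name,draw=None):
    s=ctrl.read_state();im=ctrl.camera("wrist");f=cams("wrist",s)
    q=s["eef_rot"];M=R.from_quat([q[1],q[2],q[3],q[0]]).as_matrix()
    print(s["clock"],s["tool_pos"].round(1),"tool y yaw",np.arctan2(M[1,1],M[0,1]).round(4),"z",M[:,2].round(3))
    return s,im,f
E
python3 - <<'E'
from look import *
s,im,f=look("w1")
ms={l:ctrl.masks_of(l,"wrist") for l in("pack","charger","shoe")}
for l in ms:
    for d in ms[l]:print(l,round(d["confidence"],2),d["pixel"],d["pixels"].sum())
v=[531.7,90.6,.157];p=[467.8,66,.16]
o=im[:,:,::-1].copy()
for b,vv,col in((CH,v,(0,255,0)),(PACK,p,(0,0,255))):
    for x in b:
        for u in f(place(x,vv)):cv2.circle(o,tuple(int(t) for t in u.round()),2,col,-1)
cv2.imwrite("pics/w1.png",o);np.save("w1.npy",im)
E
```

```text
2.9167 [420.1  90.  267.3] tool y yaw 0.1572 z [ 0.  0. -1.]
pack 0.68 [216.4, 323.1] 6446
charger 0.98 [187.0, 440.6] 14071
charger 0.61 [69.6, 531.2] 2943
charger 0.56 [305.9, 294.5] 5593
shoe 0.87 [315.2, 310.0] 379
shoe 0.69 [68.2, 552.1] 273
shoe 0.61 [56.2, 238.9] 1389
shoe 0.57 [191.1, 470.2] 1199
```

View pics/w1.png

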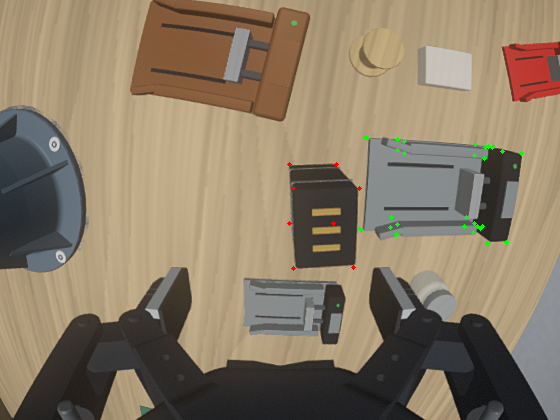

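The wrist view shows the pack at about (row 216, col 323) and the charger at (187, 440). The projected model corners sit on both to within a few pixels. I'll refine the fit with the wrist masks.

```bash
python3 - <<'E'
from look import *
s,im,f=look("w1")
near=lambda l,c,rc:min(ctrl.masks_of(l,c),key=lambda d:np.hypot(*(np.array(d["pixel"])-rc)))["pixels"].astype(float)
C=[(f,near("charger","wrist",[187,440]))];P=[(f,near("pack","wrist",[216,323]))]
ctrl.camera("scene");ctrl.camera("top")
C+= [(cams("scene"),near("charger","scene",[276,314])),(cams("top"),near("charger","top",[147,246]))]
P+=[(cams("scene"),near("pack","scene",[206,283]))]
np.save("chm.npy",C[0][1])
rs=lambda r:(np.round(r[0],3),round(r[1],3))
print("ch wrist",rs(fit(C[:1],CH,[531,90,.157])));rc=fit(C,CH,[531,90,.157]);print("all",rs(rc))
print("pk wrist",rs(fit(P[:1],PACK,[468,66,.16])));rp=fit(P,PACK,[468,66,.16]);print("all",rs(rp))
# yaw from lines: front edge corners of charger and pack top in wrist
m=(P[0][1]*255).astype(np.uint8);print("pack approx",cv2.approxPolyDP(cv2.convexHull(cv2.findContours(m,0,2)[0][0]),5,True)[:,0].tolist())
m=(C[0][1]*255).astype(np.uint8);print("ch approx",cv2.approxPolyDP(cv2.convexHull(max(cv2.findContours(m,0,2)[0],key=len)),4,True)[:,0].tolist())
for b,v in((PACK[0],rp[0]),(CH[0],rc[0])):print(f(place(b,v)).round(1).tolist())
E
```

```text
3.1167 [420.   90.  267.3] tool y yaw 0.1675 z [ 0. -0. -1.]Traceback (most recent call last):
  File "<stdin>", line 6, in <module>
  File "<stdin>", line 3, in <lambda>
ValueError: min() iterable argument is empty
```

```bash
python3 - <<'E'
from look import *
s,im,f=look("w1")
def near(l,c,rc):
    for _ in range(4):
        L=[d for d in ctrl.masks_of(l,c) if np.hypot(*(np.array(d["pixel"])-rc))<15]
        if L:return L[0]["pixels"].astype(float)
        ctrl.camera(c)
    print("miss",l,c)
C=[(f,near("charger","wrist",[187,440]))];P=[(f,near("pack","wrist",[216,323]))]
ctrl.camera("scene");ctrl.camera("top")
C+= [(cams("scene"),near("charger","scene",[276,314])),(cams("top"),near("charger","top",[147,246]))]
P+=[(cams("scene"),near("pack","scene",[206,283]))]
C=[c for c in C if c[1] is not None];P=[c for c in P if c[1] is not None]
rs=lambda r:(np.round(r[0],3),round(r[1],3))
print("ch wrist",rs(fit(C[:1],CH,[531,90,.157])));rc=fit(C,CH,[531,90,.157]);print("all",rs(rc))
print("pk wrist",rs(fit(P[:1],PACK,[468,66,.16])));rp=fit(P,PACK,[468,66,.16]);print("all",rs(rp))
for n,V in(("pack",P),("ch",C)):
    m=(V[0][1]*255).astype(np.uint8);print(n,cv2.approxPolyDP(cv2.convexHull(max(cv2.findContours(m,0,2)[0],key=len)),4,True)[:,0].tolist())
for b,v in((PACK[0],rp[0]),(CH[0],rc[0])):print(f(place(b,v)).round(1).tolist())
E
```

```text
3.4667 [420.   90.1 267.3] tool y yaw 0.1643 z [ 0. -0. -1.]
miss charger top
ch wrist (array([5.36393e+02, 9.04600e+01, 1.61000e-01]), np.float64(0.036))
all (array([5.34912e+02, 9.20180e+01, 1.51000e-01]), np.float64(0.108))
pk wrist (array([4.68148e+02, 6.67420e+01, 2.00000e-01]), np.float64(0.024))
all (array([4.68154e+02, 6.66620e+01, 1.96000e-01]), np.float64(0.107))
pack [[333, 163], [358, 189], [354, 262], [296, 268], [289, 166]]
ch [[369, 141], [449, 143], [520, 155], [507, 239], [495, 244], [379, 240], [363, 230]]
[[290.2, 223.1], [294.0, 268.7], [288.7, 164.2], [292.4, 188.7], [334.4, 221.7], [354.5, 266.1], [335.2, 163.1], [358.5, 187.0]]
[[360.8, 227.6], [362.5, 230.2], [367.9, 137.1], [370.0, 137.8], [477.8, 227.3], [481.1, 229.6], [490.3, 147.7], [494.1, 148.7]]
```

{"fn": "apply_moves", "kwargs": {
  "increments": [
    [-15.5, 21.8, 0, 0, 0, -1],
    [-15.5, 21.8, 0, 0, 0, -1],
    [0, 0, 20, 0, 0, 0],
    [0, 0, 30, 0, 0, 0],
    [0, 0, 30, 0, 0, 0],
    [0, 0, 10, 0, 0, 0],
    [0, 0, 0, 0, 0, 0],
    [0, 0, 0, 0, 0, 0]
  ]
}}

```text
clock: 4.88
tool_pos: [468.4, 67.0, 178.2]
eef_rot: [0.0, 0.634, 0.774, -0.0]
wrist_force: [0.3, 0.1, 1.1]
gripper_width: 0.996
grasp_force: 0.0
```

```bash
python3 - <<'E'
from look import *
s,im,f=look("w2")
o=im[:,:,::-1].copy()
for v,col in(([468.1,66.7,.198],(0,0,255)),):
    for u in f(place(PACK[0],v)):cv2.circle(o,tuple(int(t) for t in u.round()),2,col,-1)
cv2.imwrite("pics/w2.png",o)
E
```

```text
4.8833 [468.4  67.  178.2] tool y yaw 0.1984 z [ 0. -0. -1.]
```

View pics/w2.png

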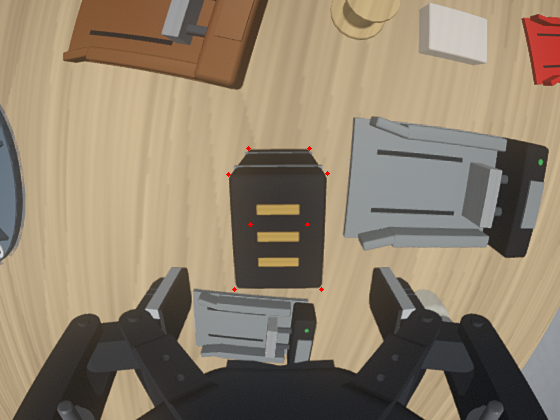

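The pack is centred between the open fingers, and the model corners match its top at rows 174–290, cols 229–327. I'll descend and grip.

{"fn": "apply_moves", "kwargs": {
  "increments": [
    [0, 0, 20, 0, 0, 0],
    [0, 0, 25, 0, 0, 0],
    [0, 0, 25, 0, 0, 0],
    [0, 0, 18, 0, 0, 0],
    [0, 0, 5, 0, 0, 0],
    [0, 0, 0, 0, 0, 0]
  ]
}}

```text
clock: 5.43
tool_pos: [468.5, 67.0, 84.7]
eef_rot: [-0.0, 0.634, 0.774, -0.0]
wrist_force: [-0.7, 0.7, 0.0]
gripper_width: 1.001
grasp_force: 0.0
```

{"fn": "apply_moves", "kwargs": {
  "increments": [
    [0, 0, 0, 0, 0, 0],
    [0, 0, 0, 0, 0, 0],
    [0, 0, 0, 0, 0, 0],
    [0, 0, 0, 0, 0, 0],
    [0, 0, 0, 0, 0, 0],
    [0, 0, 0, 0, 0, 0],
    [0, 0, 0, 0, 0, 0],
    [0, 0, 0, 0, 0, 0]
  ],
  "hand": 40
}}

```text
clock: 6.1
tool_pos: [469.1, 67.0, 86.1]
eef_rot: [0.001, 0.634, 0.774, 0.001]
wrist_force: [-5.1, -2.2, 13.6]
gripper_width: 0.696
grasp_force: 61.9
```

{"fn": "apply_moves", "kwargs": {
  "increments": [
    [0, 0, -1.2, 0, 0, 0],
    [0, 0, 0, 0, 0, 0],
    [0, 0, 0, 0, 0, 0]
  ]
}}

```text
clock: 6.35
tool_pos: [468.6, 67.0, 86.1]
eef_rot: [0.0, 0.634, 0.774, 0.0]
wrist_force: [-3.6, -0.1, 6.6]
gripper_width: 0.694
grasp_force: 66.4
```

{"fn": "apply_moves", "kwargs": {
  "increments": [
    [2.2, 5, 0, 0, 0, 0.4],
    [2.2, 5, 0, 0, 0, 0.4],
    [2.3, 5, 0, 0, 0, 0.4],
    [2.3, 5, 0, 0, 0, 0.4],
    [2.2, 5, 0, 0, 0, 0.4],
    [2.2, 5, 0, 0, 0, 0.3],
    [0, 0, 0, 0, 0, 0],
    [0, 0, 0, 0, 0, 0]
  ]
}}

```text
clock: 7.02
tool_pos: [495.6, 85.3, 86.2]
eef_rot: [0.0, 0.649, 0.761, -0.0]
wrist_force: [-5.1, -3.7, 11.1]
gripper_width: 0.699
grasp_force: 67.2
```

```bash
python3 - <<'E'
from look import *
s,im,f=look("w3");print(s["wrist_force"].round(1))
o=im[:,:,::-1].copy();v=[534.5,91,.158]
for b in CH:
    for u in f(place(b,v)):cv2.circle(o,tuple(int(t) for t in u.round()),2,(0,255,0),-1)
cv2.imwrite("pics/w3.png",o)
M=[d for d in ctrl.masks_of("charger","wrist")]
for d in M:print(d["confidence"],d["pixel"],d["pixels"].sum())
E
```

```text
7.0167 [495.6  85.3  86.2] tool y yaw 0.1578 z [ 0.    -0.001 -1.   ]
[-5.1 -3.7 11.1]
0.91 [45.3, 102.1] 18538
0.88 [215.3, 455.1] 33109
0.75 [380.2, 164.8] 685
0.64 [7.4, 557.5] 119
```

View pics/w3.png

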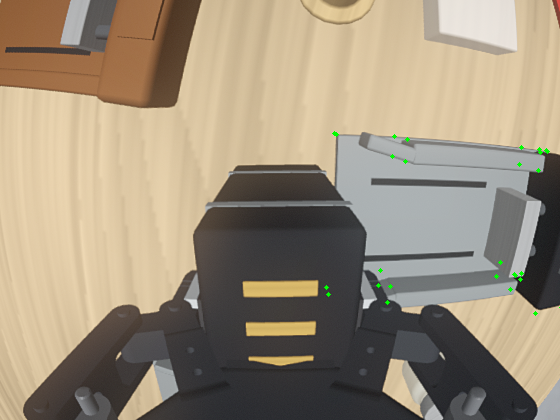

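The wrist view shows the charger's front edge at col 337. The predicted corner is about 2 px off, so roughly 9 mm of gap remains. I'll approach slowly.

{"fn": "apply_moves", "kwargs": {
  "increments": [
    [-0.6, 2, 0, 0, 0, 0],
    [-0.6, 2, 0, 0, 0, 0],
    [0, 1.5, 0, 0, 0, 0],
    [0, 0, 0, 0, 0, 0],
    [0, 0, 0, 0, 0, 0]
  ]
}}

```text
clock: 7.53
tool_pos: [499.1, 85.3, 86.2]
eef_rot: [-0.001, 0.649, 0.761, -0.001]
wrist_force: [-20.8, -1.8, 27.9]
gripper_width: 0.701
grasp_force: 70.1
```

{"fn": "apply_moves", "kwargs": {
  "increments": [
    [0, 0.5, 0, 0, 0, 0],
    [0, 0.5, 0, 0, 0, 0],
    [0, 0.5, 0, 0, 0, 0],
    [0, 0, 0, 0, 0, 0]
  ]
}}

```text
clock: 7.87
tool_pos: [499.5, 85.3, 86.3]
eef_rot: [-0.002, 0.649, 0.761, -0.002]
wrist_force: [-29.5, -2.0, 39.1]
gripper_width: 0.692
grasp_force: 72.4
```

{"fn": "apply_moves", "kwargs": {
  "increments": [
    [0, 0.5, 0, 0, 0, 0],
    [0, 0.5, 0, 0, 0, 0],
    [0, 0, 0, 0, 0, 0]
  ]
}}

```text
clock: 8.12
tool_pos: [499.7, 85.4, 86.3]
eef_rot: [-0.002, 0.649, 0.761, -0.002]
wrist_force: [-35.0, -3.5, 45.6]
gripper_width: 0.693
grasp_force: 73.8
```

{"fn": "apply_moves", "kwargs": {
  "increments": [
    [0, -1, 0, 0, 0, 0],
    [0, -1, 0, 0, 0, 0],
    [0, 0, 0, 0, 0, 0]
  ]
}}

```text
clock: 8.37
tool_pos: [499.2, 85.3, 86.3]
eef_rot: [-0.001, 0.649, 0.761, -0.001]
wrist_force: [-22.2, -1.9, 30.4]
gripper_width: 0.696
grasp_force: 70.5
```

```bash
python3 - <<'E'
from look import *
s,im,f=look("w3");print(s["wrist_force"].round(1),s["moment"].round(2))
o=im[:,:,::-1].copy();q=s["tool_pos"]
for v,b in(([534.5,90,.158],CH[0]),([q[0],q[1],.158],PACK[0])):
    for u in f(place(b,v)):cv2.circle(o,tuple(int(t) for t in u.round()),2,(0,255,0),-1)
cv2.imwrite("pics/w4.png",o[90:330,150:470].repeat(2,0).repeat(2,1))
E
```

```text
8.3667 [499.2  85.3  86.3] tool y yaw 0.1583 z [-0.003  0.    -1.   ]
[-22.2  -1.9  30.4] [-0.43  5.78  0.02]
```

View pics/w4.png

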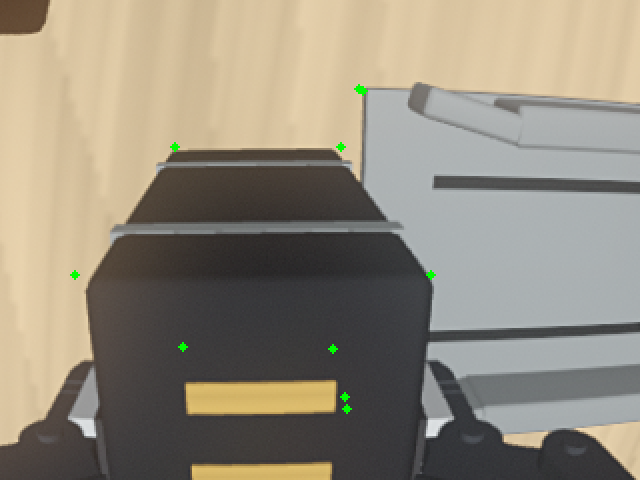

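The close-up shows the pack's foot (crop x≈343) still short of the charger edge (crop x≈363). So the force is the foot jamming on the table, not the edge. I'll lift the pack about 3 mm to free it.

{"fn": "apply_moves", "kwargs": {
  "increments": [
    [0, 0, -0.7, 0, 0, 0],
    [0, 0, -0.7, 0, 0, 0],
    [0, 0, 0, 0, 0, 0]
  ]
}}

```text
clock: 8.67
tool_pos: [501.7, 85.3, 86.9]
eef_rot: [0.0, 0.649, 0.761, 0.0]
wrist_force: [0.4, 0.6, -6.2]
gripper_width: 0.697
grasp_force: 65.6
```

{"fn": "apply_moves", "kwargs": {
  "increments": [
    [0, 0, -1, 0, 0, 0],
    [0, 0.5, 0, 0, 0, 0],
    [0, 0.5, 0, 0, 0, 0],
    [0, 0.5, 0, 0, 0, 0],
    [0, 0, 0, 0, 0, 0],
    [0, 0, 0, 0, 0, 0]
  ]
}}

```text
clock: 9.17
tool_pos: [503.0, 85.5, 87.8]
eef_rot: [-0.0, 0.649, 0.761, -0.0]
wrist_force: [-0.3, -0.9, -7.2]
gripper_width: 0.689
grasp_force: 65.6
```

{"fn": "apply_moves", "kwargs": {
  "increments": [
    [0, 0.4, 0, 0, 0, 0],
    [0, 0.4, 0, 0, 0, 0],
    [0, 0.4, 0, 0, 0, 0],
    [0, 0, 0, 0, 0, 0],
    [0, 0, 0, 0, 0, 0]
  ]
}}

```text
clock: 9.58
tool_pos: [504.2, 85.7, 87.9]
eef_rot: [0.0, 0.649, 0.761, 0.0]
wrist_force: [-0.5, 0.3, -6.6]
gripper_width: 0.695
grasp_force: 65.6
```

{"fn": "apply_moves", "kwargs": {
  "increments": [
    [0, 0.4, 0, 0, 0, 0],
    [0, 0.4, 0, 0, 0, 0],
    [0, 0, 0, 0, 0, 0],
    [0, 0, 0, 0, 0, 0]
  ]
}}

```text
clock: 9.92
tool_pos: [505.0, 85.9, 87.9]
eef_rot: [-0.0, 0.649, 0.761, -0.0]
wrist_force: [-0.2, -0.1, -6.9]
gripper_width: 0.696
grasp_force: 65.6
```

{"fn": "apply_moves", "kwargs": {
  "increments": [
    [0, 0.4, 0, 0, 0, 0],
    [0, 0.4, 0, 0, 0, 0],
    [0, 0, 0, 0, 0, 0],
    [0, 0, 0, 0, 0, 0]
  ]
}}

```text
clock: 10.25
tool_pos: [505.8, 86.0, 87.9]
eef_rot: [0.0, 0.649, 0.761, 0.0]
wrist_force: [0.3, -0.1, -5.9]
gripper_width: 0.696
grasp_force: 65.6
```

{"fn": "apply_moves", "kwargs": {
  "increments": [
    [0, 0.4, 0, 0, 0, 0],
    [0, 0.4, 0, 0, 0, 0],
    [0, 0, 0, 0, 0, 0],
    [0, 0, 0, 0, 0, 0]
  ]
}}

```text
clock: 10.58
tool_pos: [506.5, 86.1, 87.9]
eef_rot: [-0.0, 0.649, 0.761, -0.0]
wrist_force: [-0.9, -0.5, -6.0]
gripper_width: 0.696
grasp_force: 65.6
```

{"fn": "apply_moves", "kwargs": {
  "increments": [
    [0, 0.4, 0, 0, 0, 0],
    [0, 0.4, 0, 0, 0, 0],
    [0, 0, 0, 0, 0, 0],
    [0, 0, 0, 0, 0, 0]
  ]
}}

```text
clock: 10.92
tool_pos: [506.8, 86.2, 87.7]
eef_rot: [-0.0, 0.649, 0.761, -0.0]
wrist_force: [-4.7, -0.0, -3.2]
gripper_width: 0.697
grasp_force: 66.2
```

{"fn": "apply_moves", "kwargs": {
  "increments": [
    [0, 0, 0, 0, 0, 0],
    [0, 0, 0.4, 0, 0, 0],
    [0, 0, 0.4, 0, 0, 0],
    [0, 0, 0.4, 0, 0, 0],
    [0, 0, 0, 0, 0, 0]
  ]
}}

```text
clock: 11.33
tool_pos: [506.8, 86.1, 86.5]
eef_rot: [-0.0, 0.649, 0.761, -0.0]
wrist_force: [-5.0, -1.3, -4.9]
gripper_width: 0.694
grasp_force: 66.2
```

{"fn": "apply_moves", "kwargs": {
  "increments": [
    [0, 0, 0.4, 0, 0, 0],
    [0, 0, 0, 0, 0, 0]
  ]
}}

```text
clock: 11.5
tool_pos: [506.8, 86.1, 86.3]
eef_rot: [-0.0, 0.649, 0.761, -0.0]
wrist_force: [-7.0, -2.0, -0.7]
gripper_width: 0.697
grasp_force: 66.6
```

{"fn": "apply_moves", "kwargs": {
  "increments": [
    [0, 0, 0, 0, 0, 0],
    [0, 0, 0, 0, 0, 0],
    [0, 0, 0, 0, 0, 0],
    [0, 0, 0, 0, 0, 0],
    [0, 0, 0, 0, 0, 0],
    [0, 0, 0, 0, 0, 0]
  ],
  "hand": 85
}}

```text
clock: 12.0
tool_pos: [507.5, 86.3, 86.4]
eef_rot: [0.0, 0.649, 0.761, 0.0]
wrist_force: [-0.3, 0.3, 0.9]
gripper_width: 0.994
grasp_force: 0.0
```

{"fn": "apply_moves", "kwargs": {
  "increments": [
    [0, 0, -10, 0, 0, 0],
    [0, 0, -20, 0, 0, 0],
    [0, 0, -25, 0, 0, 0],
    [0, 0, -20, 0, 0, 0],
    [0, -20, -10, 0, 0, 0],
    [0, -25, 0, 0, 0, 0],
    [0, -25, 0, 0, 0, 0],
    [0, 0, 0, 0, 0, 0]
  ]
}}

```text
clock: 12.67
tool_pos: [435.0, 74.7, 172.3]
eef_rot: [-0.0, 0.649, 0.761, -0.0]
wrist_force: [0.9, 0.3, 0.5]
gripper_width: 0.997
grasp_force: 0.0
```

{"fn": "apply_moves", "kwargs": {
  "increments": [
    [0, 0, 0, 0, 0, 0],
    [0, 0, 0, 0, 0, 0],
    [0, 0, 0, 0, 0, 0],
    [0, 0, 0, 0, 0, 0],
    [0, 0, 0, 0, 0, 0],
    [0, 0, 0, 0, 0, 0],
    [0, 0, 0, 0, 0, 0],
    [0, 0, 0, 0, 0, 0],
    [0, 0, 0, 0, 0, 0]
  ],
  "hand": 0
}}

```text
clock: 13.42
tool_pos: [438.2, 75.2, 171.3]
eef_rot: [-0.0, 0.649, 0.761, -0.0]
wrist_force: [0.0, -0.4, -0.1]
gripper_width: -0.002
grasp_force: 0.0
```

```bash
python3 - <<'E'
from look import *
s,im,f=look("w5")
o=im[:,:,::-1].copy()
for v,b in(([536.5,90.6,.159],CH[0]),([506.9,86,.159],PACK[0])):
    for u in f(place(b,v)):cv2.circle(o,tuple(int(t) for t in u.round()),2,(0,255,0),-1)
cv2.imwrite("pics/w5.png",o)
E
```

```text
13.4167 [438.2  75.2 171.3] tool y yaw 0.1581 z [-0. -0. -1.]
```

View pics/w5.png

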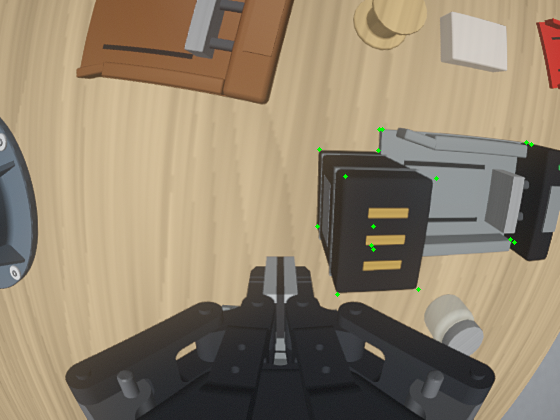

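The pack stands square at the front edge (pack top at rows 177–292, cols 336–432), and the closed fingers are behind it. I'll lower them and tip the pack gently.

{"fn": "apply_moves", "kwargs": {
  "increments": [
    [0, 0, 20, 0, 0, 0],
    [0, 0, 25, 0, 0, 0],
    [0, 0, 11, 0, 0, 0],
    [0, 7, 0, 0, 0, 0],
    [0, 7, 0, 0, 0, 0],
    [0, 4, 0, 0, 0, 0],
    [0, 2, 0, 0, 0, 0],
    [0, 0, 0, 0, 0, 0]
  ]
}}

```text
clock: 14.13
tool_pos: [459.1, 78.5, 116.0]
eef_rot: [0.0, 0.649, 0.761, 0.001]
wrist_force: [0.2, 0.6, -0.2]
gripper_width: -0.0
grasp_force: 0.0
```

{"fn": "apply_moves", "kwargs": {
  "increments": [
    [0, 2, 0, 0, 0, 0],
    [0, 2, 0, 0, 0, 0],
    [0, 2, 0, 0, 0, 0],
    [0, 2, 0, 0, 0, 0],
    [0, 2, 0, 0, 0, 0],
    [0, 2, 0, 0, 0, 0],
    [0, 2, 0, 0, 0, 0]
  ]
}}

```text
clock: 14.72
tool_pos: [471.9, 80.6, 115.3]
eef_rot: [-0.0, 0.649, 0.761, -0.0]
wrist_force: [-1.9, -0.1, 1.5]
gripper_width: 0.001
grasp_force: 1.4
```

{"fn": "apply_moves", "kwargs": {
  "increments": [
    [0, 3, 0, 0, 0, 0],
    [0, 3, 0, 0, 0, 0],
    [0, 3, 0, 0, 0, 0],
    [0, 3, 0, 0, 0, 0],
    [0, 3, 0, 0, 0, 0],
    [0, 3, 0, 0, 0, 0],
    [0, 3, 0, 0, 0, 0],
    [0, 3, 0, 0, 0, 0],
    [0, 3, 0, 0, 0, 0]
  ]
}}

```text
clock: 15.47
tool_pos: [498.8, 84.9, 115.3]
eef_rot: [0.0, 0.649, 0.761, 0.0]
wrist_force: [-0.3, 0.0, 0.9]
gripper_width: 0.002
grasp_force: 0.7
```

{"fn": "apply_moves", "kwargs": {
  "increments": [
    [0, 3, 0, 0, 0, 0],
    [0, 3, 0, 0, 0, 0],
    [0, 3, 0, 0, 0, 0],
    [0, 3, 0, 0, 0, 0],
    [0, 3, 0, 0, 0, 0]
  ]
}}

```text
clock: 15.88
tool_pos: [513.6, 87.3, 115.3]
eef_rot: [0.0, 0.649, 0.761, 0.0]
wrist_force: [-0.4, -0.2, 0.5]
gripper_width: -0.001
grasp_force: 0.1
```

```bash
python3 - <<'E'
from look import *
s,im,f=look("w6");print(s["wrist_force"].round(1))
cv2.imwrite("pics/w6.png",im[:,:,::-1])
E
```

```text
15.8833 [513.6  87.3 115.3] tool y yaw 0.1581 z [ 0.  0. -1.]
[-0.4 -0.2  0.5]
```

View pics/w6.png

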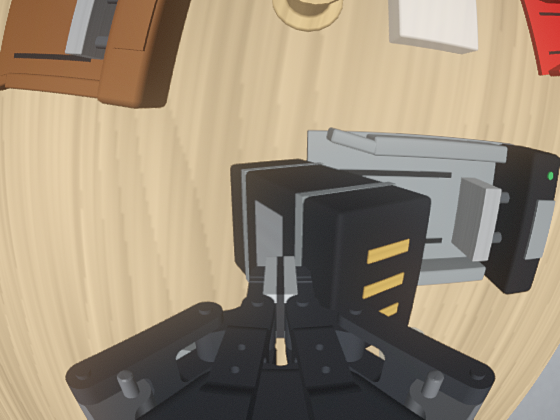

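The pack is leaning over the edge, close to its balance point, with the fingers on its rear face at about (265, 280). I'll keep pushing gently.

{"fn": "apply_moves", "kwargs": {
  "increments": [
    [0, 2.5, 0, 0, 0, 0],
    [0, 2.5, 0, 0, 0, 0],
    [0, 2.5, 0, 0, 0, 0],
    [0, 2.5, 0, 0, 0, 0],
    [0, 2.5, 0, 0, 0, 0],
    [0, 2.5, 0, 0, 0, 0],
    [0, 0, 0, 0, 0, 0],
    [0, 0, 0, 0, 0, 0],
    [0, 0, 0, 0, 0, 0],
    [0, 0, 0, 0, 0, 0]
  ]
}}

```text
clock: 16.77
tool_pos: [528.0, 89.5, 115.3]
eef_rot: [-0.0, 0.649, 0.761, 0.0]
wrist_force: [0.5, 0.5, -0.2]
gripper_width: 0.001
grasp_force: 0.0
```

```bash
cat > lie.py <<'E'
from look import *
V=[536.5,90.6,.159]
L=lambda b:b   # lying pack, length along charger x, foot at 0
def lying(c,f,v0=None):
    for _ in range(3):
        m=[d for d in ctrl.masks_of("pack",c) if d["pixels"].sum()>800]
        if m:break
        ctrl.camera(c)
    if not m:print(c,"no pack");return
    print(c,round(m[0]["confidence"],2),m[0]["pixel"],m[0]["pixels"].sum())
    r,e=fit([(f,m[0]["pixels"].astype(float))],[box(0,130,-40,40,10,70)],v0 or place(np.array([[-20.,0,0]]),V)[0][:2].tolist()+[V[2]])
    d=np.array(r[:2])-V[:2];cc,ss=np.cos(V[2]),np.sin(V[2])
    print(c,"foot x,y in charger",round(d[0]*cc+d[1]*ss,1),round(-d[0]*ss+d[1]*cc,1),"dyaw",round(r[2]-V[2],3),"err",round(e,3))
E
python3 - <<'E'
from lie import *
s=ctrl.read_state();print(s["tool_pos"].round(1),s["wrist_force"].round(1))
ctrl.camera("scene");lying("scene",cams("scene"))
E
```

```text
[528.   89.5 115.3] [ 0.5  0.5 -0.2]
scene 0.63 [245.2, 302.5] 2228
scene foot x,y in charger -28.8 2.4 dyaw -0.034 err 0.076
```

The scene fit puts the pack lying in the bay, with its foot about 29 mm before the edge. I'll move back behind it.

{"fn": "apply_moves", "kwargs": {
  "increments": [
    [0, -10, -10, 0, 0, 0],
    [0, -20, -10, 0, 0, 0],
    [0, -20, -5, 0, 0, 0],
    [0, -15, 0, 0, 0, 0],
    [0, 0, 0, 0, 0, 0],
    [0, 0, 0, 0, 0, 0],
    [0, 0, 0, 0, 0, 0]
  ]
}}

```text
clock: 17.45
tool_pos: [464.5, 79.4, 140.4]
eef_rot: [0.0, 0.649, 0.761, 0.0]
wrist_force: [0.2, 0.1, -0.1]
gripper_width: -0.001
grasp_force: 0.0
```

```bash
python3 - <<'E'
from lie import *
s,im,f=look("w7")
lying("wrist",f);ctrl.camera("scene");lying("scene",cams("scene"));ctrl.camera("top");lying("top",cams("top"))
d=s["tool_pos"][:2]-V[:2];print("tcp in charger",d[0]*np.cos(.159)+d[1]*np.sin(.159),-d[0]*np.sin(.159)+d[1]*np.cos(.159))
cv2.imwrite("pics/w7.png",im[:,:,::-1])
E
```

```text
17.45 [464.5  79.4 140.4] tool y yaw 0.1581 z [ 0.001  0.    -1.   ]
wrist 0.67 [212.3, 408.1] 17539
wrist foot x,y in charger -26.9 0.4 dyaw -0.004 err 0.019
scene 0.61 [245.9, 301.6] 2351
scene foot x,y in charger -27.9 2.0 dyaw -0.016 err 0.04
top no pack
tcp in charger -72.89818654938688 0.3573652983222395
```

View pics/w7.png

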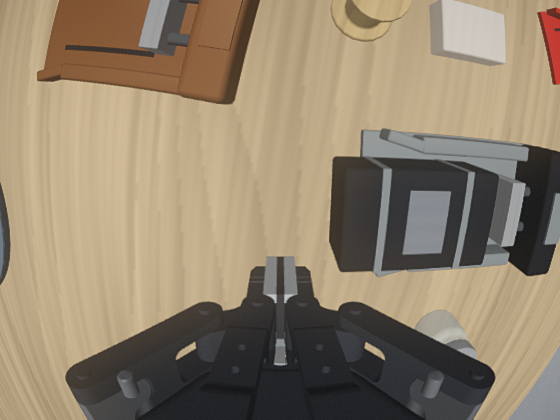

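The pack lies square in the bay, with its foot face at col ~332 and the shoe at (213, 508). The foot is at x = −27 mm, y ≈ 0. I'll lower the fingers and push.

{"fn": "apply_moves", "kwargs": {
  "increments": [
    [0, 0, 25, 0, 0, 0],
    [0, 0, 35, 0, 0, 0],
    [0, 0, 30, 0, 0, 0],
    [0, 0, 15, 0, 0, 0],
    [0, 10, 0, 0, 0, 0],
    [0, 10, 0, 0, 0, 0],
    [0, 6, 0, 0, 0, 0],
    [0, 3, 0, 0, 0, 0],
    [0, 0, 0, 0, 0, 0]
  ]
}}

```text
clock: 18.75
tool_pos: [493.1, 84.0, 35.4]
eef_rot: [0.0, 0.649, 0.761, 0.0]
wrist_force: [0.4, 0.3, 0.6]
gripper_width: -0.0
grasp_force: 0.0
```

{"fn": "apply_moves", "kwargs": {
  "increments": [
    [0, 2, 0, 0, 0, 0],
    [0, 2, 0, 0, 0, 0],
    [0, 2, 0, 0, 0, 0],
    [0, 2, 0, 0, 0, 0],
    [0, 2, 0, 0, 0, 0],
    [0, 2, 0, 0, 0, 0],
    [0, 2, 0, 0, 0, 0]
  ]
}}

```text
clock: 19.33
tool_pos: [505.3, 85.9, 35.3]
eef_rot: [-0.001, 0.649, 0.761, -0.001]
wrist_force: [-7.9, -2.2, 5.5]
gripper_width: 0.002
grasp_force: 3.6
```

{"fn": "apply_moves", "kwargs": {
  "increments": [
    [0, 1.5, 0, 0, 0, 0],
    [0, 1.5, 0, 0, 0, 0],
    [0, 1.5, 0, 0, 0, 0],
    [0, 1.5, 0, 0, 0, 0],
    [0, 1.5, 0, 0, 0, 0]
  ]
}}

```text
clock: 19.75
tool_pos: [512.7, 87.1, 35.3]
eef_rot: [-0.001, 0.649, 0.761, -0.001]
wrist_force: [-7.2, -1.7, 5.2]
gripper_width: -0.002
grasp_force: 3.6
```

{"fn": "apply_moves", "kwargs": {
  "increments": [
    [0, 1.5, 0, 0, 0, 0],
    [0, 1.5, 0, 0, 0, 0],
    [0, 1.5, 0, 0, 0, 0],
    [0, 1.5, 0, 0, 0, 0],
    [0, 1.5, 0, 0, 0, 0],
    [0, 1.5, 0, 0, 0, 0],
    [0, 1, 0, 0, 0, 0]
  ]
}}

```text
clock: 20.33
tool_pos: [522.2, 88.6, 35.2]
eef_rot: [-0.001, 0.649, 0.761, -0.001]
wrist_force: [-16.6, -3.4, 14.0]
gripper_width: -0.001
grasp_force: 8.4
```

```bash
python3 - <<'E'
from lie import *
s,im,f=look("w8")
lying("wrist",f,[534,90,.157]);ctrl.camera("scene");lying("scene",cams("scene"))
d=s["tool_pos"][:2]-V[:2];print("tcp in charger",d[0]*np.cos(.159)+d[1]*np.sin(.159))
E
```

```text
20.3333 [522.2  88.6  35.2] tool y yaw 0.1581 z [-0.002 -0.    -1.   ]
wrist 0.57 [255.1, 439.0] 34765
wrist foot x,y in charger 2.1 -0.3 dyaw -0.005 err 0.193
scene 0.74 [253.9, 304.1] 2056
scene foot x,y in charger -2.4 2.3 dyaw -0.023 err 0.181
tcp in charger -14.456211379512746
```

{"fn": "apply_moves", "kwargs": {
  "increments": [
    [0, 0, -0.5, 0, 0, 0],
    [0, 0, -0.5, 0, 0, 0],
    [0, 0, 0, 0, 0, 0]
  ]
}}

```text
clock: 20.78
tool_pos: [522.5, 88.6, 36.0]
eef_rot: [-0.001, 0.649, 0.761, -0.001]
wrist_force: [-5.2, -1.4, -2.0]
gripper_width: -0.002
grasp_force: 2.7
```

{"fn": "apply_moves", "kwargs": {
  "increments": [
    [0, 0.8, -0.1, 0, 0, 0],
    [0, 0.8, -0.1, 0, 0, 0],
    [0, 0.8, -0.1, 0, 0, 0],
    [0, 0.8, -0.1, 0, 0, 0],
    [0, 0, 0, 0, 0, 0]
  ]
}}

```text
clock: 21.2
tool_pos: [525.9, 89.2, 36.3]
eef_rot: [-0.001, 0.649, 0.761, -0.001]
wrist_force: [-5.6, -0.9, -2.4]
gripper_width: -0.002
grasp_force: 2.5
```

{"fn": "apply_moves", "kwargs": {
  "increments": [
    [0, 0.8, -0.1, 0, 0, 0],
    [0, 0.8, -0.1, 0, 0, 0],
    [0, 0.8, -0.1, 0, 0, 0],
    [0, 0.8, -0.1, 0, 0, 0],
    [0, 0, 0, 0, 0, 0]
  ]
}}

```text
clock: 21.62
tool_pos: [529.2, 89.7, 36.8]
eef_rot: [-0.0, 0.649, 0.761, -0.001]
wrist_force: [-4.8, -0.8, -3.1]
gripper_width: 0.001
grasp_force: 2.5
```

{"fn": "apply_moves", "kwargs": {
  "increments": [
    [0, 0.7, 0, 0, 0, 0],
    [0, 0.7, 0, 0, 0, 0],
    [0, 0.7, 0, 0, 0, 0],
    [0, 0, 0, 0, 0, 0]
  ]
}}

```text
clock: 21.95
tool_pos: [531.4, 90.1, 36.9]
eef_rot: [-0.0, 0.649, 0.761, -0.0]
wrist_force: [-5.5, -0.6, -1.9]
gripper_width: -0.0
grasp_force: 2.4
```

{"fn": "apply_moves", "kwargs": {
  "increments": [
    [0, 0.7, 0, 0, 0, 0],
    [0, 0.7, 0, 0, 0, 0],
    [0, 0.7, 0, 0, 0, 0],
    [0, 0, 0, 0, 0, 0]
  ]
}}

```text
clock: 22.28
tool_pos: [533.7, 90.4, 37.0]
eef_rot: [-0.0, 0.649, 0.761, -0.0]
wrist_force: [-5.0, -1.9, -2.5]
gripper_width: 0.004
grasp_force: 2.3
```

```bash
python3 - <<'E'
from lie import *
s,im,f=look("w9");print(s["wrist_force"])
ctrl.camera("scene");lying("scene",cams("scene"))
d=s["tool_pos"][:2]-V[:2];print("tcp in charger",d[0]*np.cos(.159)+d[1]*np.sin(.159))
for d in ctrl.masks_of("pack","wrist")[:1]:
    c=np.where(d["pixels"].any(0))[0];print(c.min(),c.max(),f(place(box(0,130,-40,40,10,70)+[0,0,0],V)).round().tolist())
for d in ctrl.masks_of("shoe","wrist"):print(d["pixel"],d["pixels"].sum())
E
```

```text
22.2833 [533.7  90.4  37. ] tool y yaw 0.1581 z [-0.001 -0.    -1.   ]
[-4.99655532 -1.87584858 -2.4980472 ]
scene 0.76 [255.8, 306.8] 2126
scene foot x,y in charger 7.6 1.8 dyaw -0.014 err 0.178
tcp in charger -2.7549053063921125
304 559 [[282.0, 307.0], [283.0, 376.0], [283.0, 181.0], [284.0, 217.0], [466.0, 296.0], [511.0, 348.0], [490.0, 185.0], [555.0, 215.0]]
[7.3, 1.1] 64
```

{"fn": "apply_moves", "kwargs": {
  "increments": [
    [0, 0.6, 0, 0, 0, 0],
    [0, 0.6, 0, 0, 0, 0],
    [0, 0.6, 0, 0, 0, 0],
    [0, 0.6, 0, 0, 0, 0],
    [0, 0, 0, 0, 0, 0]
  ]
}}

```text
clock: 22.95
tool_pos: [534.7, 90.6, 36.4]
eef_rot: [-0.001, 0.649, 0.761, -0.001]
wrist_force: [-13.3, -2.1, -1.2]
gripper_width: 0.0
grasp_force: 6.4
```

{"fn": "apply_moves", "kwargs": {
  "increments": [
    [0, 0.3, 0, 0, 0, 0],
    [0, 0, 0, 0, 0, 0],
    [0, 0, 0, 0, 0, 0]
  ]
}}

```text
clock: 23.2
tool_pos: [534.7, 90.6, 36.4]
eef_rot: [-0.001, 0.649, 0.761, -0.001]
wrist_force: [-13.4, -2.9, -1.3]
gripper_width: 0.003
grasp_force: 7.1
```

{"fn": "apply_moves", "kwargs": {
  "increments": [
    [0, 0.3, 0, 0, 0, 0],
    [0, 0, 0, 0, 0, 0],
    [0, 0, 0, 0, 0, 0],
    [0, 0, 0, 0, 0, 0]
  ]
}}

```text
clock: 23.53
tool_pos: [534.7, 90.5, 36.2]
eef_rot: [-0.001, 0.649, 0.761, -0.002]
wrist_force: [-14.9, -3.0, -1.4]
gripper_width: 0.0
grasp_force: 7.8
```

{"fn": "apply_moves", "kwargs": {
  "increments": [
    [0, 0.3, 0, 0, 0, 0],
    [0, 0, 0, 0, 0, 0],
    [0, 0, 0, 0, 0, 0],
    [0, 0, 0, 0, 0, 0],
    [0, 0, 0, 0, 0, 0],
    [0, 0, 0, 0, 0, 0],
    [0, 0, 0, 0, 0, 0],
    [0, 0, 0, 0, 0, 0],
    [0, 0, 0, 0, 0, 0],
    [0, 0, 0, 0, 0, 0]
  ]
}}

```text
clock: 24.37
tool_pos: [534.7, 90.6, 36.1]
eef_rot: [-0.002, 0.649, 0.761, -0.002]
wrist_force: [-16.7, -2.9, -1.1]
gripper_width: -0.003
grasp_force: 8.6
```

{"fn": "apply_moves", "kwargs": {
  "increments": [
    [0, 0, 0, 0, 0, 0],
    [0, 0, 0, 0, 0, 0],
    [0, 0, 0, 0, 0, 0],
    [0, 0, 0, 0, 0, 0]
  ]
}}

```text
clock: 24.7
tool_pos: [534.7, 90.6, 36.1]
eef_rot: [-0.002, 0.649, 0.761, -0.002]
wrist_force: [-17.5, -3.8, -0.8]
gripper_width: 0.001
grasp_force: 8.6
```

Pressed against the stop at about 17 N on the wrist, including the pack's drag, for over a second with no further motion. I'll back off and check.

{"fn": "apply_moves", "kwargs": {
  "increments": [
    [0, -1, 0, 0, 0, 0],
    [0, -3, 0, 0, 0, 0],
    [0, -10, 0, 0, 0, 0],
    [0, -20, 0, 0, 0, 0],
    [0, -25, 0, 0, 0, 0],
    [0, -10, -20, 0, 0, 0],
    [0, 0, -30, 0, 0, 0],
    [0, 0, -40, 0, 0, 0],
    [0, 0, -20, 0, 0, 0],
    [0, 0, 0, 0, 0, 0]
  ]
}}

```text
clock: 25.53
tool_pos: [472.4, 80.7, 152.3]
eef_rot: [0.003, 0.649, 0.761, 0.003]
wrist_force: [1.7, 0.2, -0.2]
gripper_width: -0.001
grasp_force: 0.0
```

```bash
python3 - <<'E'
from lie import *
s,im,f=look("w10");print(s["wrist_force"].round(1))
lying("wrist",f,[551,93,.159]);ctrl.camera("scene");lying("scene",cams("scene"))
print([(round(d["confidence"],2),d["pixel"]) for d in ctrl.masks_of("shoe","wrist")])
o=im[:,:,::-1].copy()
for b in (CH[0],CH[3],box(14,144,-40,40,10,70),box(144,160,-30,30,16,56)):
    for u in f(place(b,V)):cv2.circle(o,tuple(int(t) for t in u.round()),1,(0,255,0),-1)
cv2.imwrite("pics/w10.png",cv2.resize(o[100:310,300:560],None,fx=2.8,fy=2.8,interpolation=cv2.INTER_CUBIC))
E
```

```text
25.5333 [472.4  80.7 152.3] tool y yaw 0.1581 z [ 0.009  0.002 -1.   ]
[ 1.7  0.2 -0.2]
wrist 0.73 [36.6, 450.5] 4106
wrist foot x,y in charger 14.7 0.1 dyaw 0.0 err 1.0
scene 0.96 [257.3, 304.7] 2193
scene foot x,y in charger 9.7 0.1 dyaw -0.001 err 0.151
[(0.78, [213.0, 512.9]), (0.67, [356.5, 280.0]), (0.58, [27.0, 156.0])]
```

```bash
ls pics | wc -l
```

```text
11
```

```bash
python3 - <<'E'
from lie import *
for k in range(3):
    s,im,f=look("w11")
    for d in ctrl.masks_of("pack","wrist"):
        if 150<d["pixel"][0]<280 and d["pixels"].sum()>8000:
            r,e=fit([(f,d["pixels"].astype(float))],[box(0,130,-40,40,10,70)],[551,93,.159])
            q=np.array(r[:2])-V[:2];print("foot x,y",q@[np.cos(.159),np.sin(.159)],q@[-np.sin(.159),np.cos(.159)],"dyaw",r[2]-.159,"err",e)
    for d in ctrl.masks_of("charger","wrist"):
        if np.hypot(d["pixel"][0]-190,d["pixel"][1]-450)<80: 
            c=np.where(d["pixels"][125:150].any(0))[0];print("charger cols",c.min(),c.max())
    print("model",f(place(box(0,195,-62,62,0,10),V)).round().tolist()[2:4])
    for d in ctrl.masks_of("shoe","wrist"):
        if d["pixel"][1]>480:
            m=d["pixels"];u,v=np.where(m);print("shoe",d["pixel"],u.min(),u.max(),v.min(),v.max(),"home model",f(place(box(144,160,-30,30,16,56),V)).round().tolist()[1::2])
E
```

```text
25.7833 [468.9  80.1 146.3] tool y yaw 0.1581 z [-0.001 -0.    -1.   ]
foot x,y 14.054896373466164 -0.6601109116534831 dyaw 0.00315407664914244 err 0.01875696360024881
charger cols 354 551
model [[355.0, 129.0], [357.0, 130.0]]
shoe [208.5, 520.4] 182 242 514 528 home model [[504.0, 244.0], [516.0, 182.0], [516.0, 243.0], [528.0, 182.0]]
25.9833 [468.9  80.1 146.5] tool y yaw 0.1581 z [-0.001 -0.    -1.   ]
foot x,y 14.773037333823455 0.7199086483609496 dyaw -0.017017442740415084 err 0.03825144877337028
charger cols 353 549
model [[355.0, 129.0], [357.0, 130.0]]
shoe [217.0, 521.7] 183 241 513 527 home model [[504.0, 244.0], [516.0, 182.0], [516.0, 243.0], [528.0, 182.0]]
26.1833 [469.2  80.2 146.9] tool y yaw 0.1581 z [-0. -0. -1.]
foot x,y 13.694243687320233 0.5260427718552041 dyaw -0.01079726640851375 err 0.018344646323619762
charger cols 353 552
model [[354.0, 129.0], [357.0, 130.0]]
shoe [211.9, 518.5] 183 241 513 526 home model [[503.0, 243.0], [515.0, 181.0], [515.0, 243.0], [527.0, 182.0]]
```

The foot is about 14 mm inside the edge, the pack is square, and the shoe matches its home position. I'm handing in.

```bash
python3 -c "
from bench import ctrl
print(ctrl.hand_in())"
```

```text
the job is handed in; nothing more can be done
None
```

The job is handed in, with no verdict returned: the pack lies square in the bay, its foot about 14 mm inside the front edge and the shoe at its home position in the last wrist images, after about a second pressed at 15–18 N on the wrist (an estimated 12–17 N on the shoe).

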